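# Push the spout home in the water filter's push-fit port

## Task

Get the countertop water filter ready for use: pull the dust plug out of the port on its tower and lay it on the worktop, then push the foot of the steel spout into the port, past the grip of the seal, until you feel it bottom out fully home, with the nozzle pointing out over the front of the filter (away from its housing). Press firmly but do not force it once it has bottomed. Let go of everything at the end and leave the glass and the mug where they stand.

Things in the scene. Friction and masses are not known exactly. Their poses are not given: they have to be found in the camera images.
- filter: white plastic countertop water filter, fixed. Origin on the worktop under the axis of its upright port tower (36 mm across, 40 at the grey collar round its top, 100 mm high); z up, -x is its front. Base plate 12 mm thick, 106 mm wide, from 40 mm in front to 150 mm behind (+x). The housing, 100 x 100 mm, with a grey round cap (top at 99 mm), is centred 96 mm behind the tower
- port_mouth (a point): centre of the port's mouth on the tower's top, 100 mm above the filter's origin, same axes. Mouth 24.5 mm across, narrowing over 6 mm to a bore of 16.5 mm. 18 mm down, four sprung rubber lips (the seal) leave 11 mm free: the spout's tube needs about 8 to 17 N to pass them and then rubs on them with several N; they are not the bottom
- spout: steel spout, about 0.11 kg. Origin at the foot of its straight upright tube (z up the tube), 15 mm thick, 86 mm long, foot tapered over 4 mm to 11 mm. Above, a 12 mm neck, centre 94 mm over the foot (top 101 mm), runs 55 mm to -x. Grip the tube some 72 mm above the foot, across y, the neck out between the fingers. Starts upright in the stand's hole, leaning up to 3 degrees
- spout_nozzle (a point): middle of the nozzle at the end of the spout's neck, 55 mm to -x of the tube's axis and 68 mm above the foot
- stand: round light wood stand, fixed, that holds the spout: foot 68 mm across, 6 mm thick, post 38 mm across and 46 mm high with a hole 16 mm across and 40 mm deep. Origin at the centre of its underside
- plug: grey plastic dust plug, 0.025 kg, loose in the port. Origin on its axis at the underside of its round flange (31 mm across, 3 mm thick), which lies on the tower's top. Above the flange a square grip 18 x 18 x 24 mm, sides along x and y; below, a stem reaches 26 mm down, at most 15 mm thick. It comes straight up without force
- glass: clear drinking glass, bystander, 81 mm across and 91 mm high, origin at the centre of its underside. The worktop 60 to 200 mm in front of it (towards the robot) is clear, 100 mm wide
- mug: cream-coloured mug with a handle, bystander, 78 x 116 x 101 mm, origin near the centre of its underside
- seat (a joint): rubber seat ring at the bottom of the bore, m: 0 as new, 0.003 bedded in fully, and it stays so. How deep it lies differs: the foot meets it 34 to 44 mm below the mouth, beds it in by 3 mm against about 8 N more, then stands on the hard bottom. Spout and filter must never press on each other with over 60 N, the seal's squeeze on the tube (15 to 20 N) included: keep the push below 30 N

How it is judged:
By the outcome, as a careful person would: the job done as asked, in the order asked, and still so for the second after the job is handed in, with the robot touching nothing.
It also fails if it takes over 54 s, if anything falls off the work surface, if the arm or the gripper's body presses on something with over 40 N, if the wrist force passes 120 N, or if a joint passes its speed limit or range.

## Robot

A 7-joint arm with a two-finger parallel gripper is mounted at the origin on a cart in front of the work surface, level with it; the furniture and walls round the work are solid. World frame = base frame: x ahead of the robot, y to its left, z up, the work surface at z = 0. Lengths are in mm, angles in rad, forces in N, time in s.
With the tool pointing down it reaches from about 350 to 900 mm from the base axis. Payload 19.9 kg.
Tool frame: the origin (TCP) lies at the very end of the fingers, on their centre line; the grasp point (between the pads) lies 19 mm behind it; z points along the fingers, y is the line along which they close (so a half turn about z gives the same grasp; the last joint's range is limited). The gripper opens to 85 mm and grips with 20 to 120 N. Pads are 22 mm wide; open, the fingers measure 114 mm over their backs; the gripper's body (76 mm by 85 mm) begins 54 mm behind the grasp point. The pads swing forward as they close: fully open they stand 13 mm farther back than shut.
Start: joints at [1.208, 0.417, -0.01, 1.614, 0.005, 1.111, -0.053], TCP at [197.666, -592.899, 231.26] pointing down, gripper open.
Joint ranges: [-2.81, 2.81], [-0.39, 2.02], [-1.27, 1.25], [0.06, 2.57], [-1.19, 4.33], [0.19, 2], [-2.82, 2.82]. Speed limits (rad/s): [1.89, 1.89, 2.39, 2.39, 3.01, 3.01, 3.01].

## Interface

Orientations are given as a 3x3 rotation matrix whose columns are the frame's x, y, z axes.
In Python, from bench import sensors, imaging, job_done gives the robot as it stands. The module is installed in compiled form; this text tells all that it offers.
- The arm moves only by the tool drive_tool, never from a script. Its argument "rows" is text: rows parted by semicolons, each of 7 numbers parted by spaces: the opening, from 0 (shut) to 1 (fully open), then the shift along the tool's x, y, z in mm, then the turn, a rotation vector about the tool's x, y, z in degrees. A call has exactly 8 rows; each row shifts and turns the commanded pose from where the row before left it, along the tool's axes as they then stand; what a row does not reach is not made up. A row lasts 1/8 s, in which the tool goes at most 62.5 mm and 10.7 degrees, less where a joint would pass 70% of its speed; a pose out of reach is approached as far as the arm can. A call with a gripper value outside its range is refused whole. The fingers move at their own pace and stop on an object; "grip_force" is the grip in N (left out, the last holds). Time passes only in rows, so rows that do not move let the fingers close, or fill a call up. It gives the time, the measured TCP pose, the force, the opening and the grip force at its end, in the units of the state.
- sensors.observe(): the state, without advancing time (a new reading comes with each control period).
- imaging.snapshot(name): name is "scene" or "top"; returns (picture, depth): 384x512x3 uint8, red, green, blue; 384x512 float32, mm along the optical axis (not along the pixel's ray), 0 where there is no reading.
- imaging.camera_params(name): a dict with "fx", "fy", "cx", "cy" (pixels), "distortion" ([k1, k2, p1, p2, k3] as OpenCV has them; the pictures are not rectified), "rvec" (rotation vector, rad) and "tvec" (3), from world to camera coordinates, as OpenCV has them. Camera axes: x right, y down, z forward; pixel columns grow to the right and rows downward; lengths in mm; the calibration is good to about 2 mm. A picture is of the moment at which its call begins. camera_params takes no time and is no camera call.
- job_done(): hands the job in; it is judged then, once.
The state is a dict: "time": time; "joints": joint angles; "joint_vel": joint speeds; "effort": joint torques, N m; "tool_pos": TCP position; "tcp_rot": TCP orientation; "force": force on the tool from outside, world axes, zero at the start; "torque": the same for the moment, N m; "gripper_width": finger opening in mm; "finger_force": force on a finger pad.
Only numpy, scipy, OpenCV 4.12 (cv2) and the standard library are available. Lean on these libraries where they do the work, as an engineer would, in place of code of your own. Each camera call takes 0.05 s, during which the arm holds its last target. There are 200 camera calls.

## Working session

There is one attempt and no reset: what is moved stays moved. The work goes in short steps, Python scripts to look and compute and a tool call to move; the robot and the scene stay as the last step left them, time stands still between calls to the robot, and variables do not carry over. Pictures are saved under pics/ and viewed, at most 12 in all, crops included, and the job is handed in when it is done.

Besides the shell and the picture viewer there is one more tool, called after "Emit:" by a JSON object that holds its "op" and its "data". drive_tool: Moves the arm, as the interface text tells. Its arguments: {"type":"object","properties":{"rows":{"type":"string"},"grip_force":{"type":"number"}},"required":["rows"]}

```bash
mkdir -p pics; cat > h.py <<'E'
import numpy as np, cv2
from bench import sensors, imaging, job_done
def snap(n,f):
    p,d=imaging.snapshot(n); cv2.imwrite(f'pics/{f}.png',p[:,:,::-1]); np.savez(f'{f}.npz',p=p,d=d); return p,d
def cam(n):
    c=imaging.camera_params(n); K=np.array([[c['fx'],0,c['cx']],[0,c['fy'],c['cy']],[0,0,1]]); R=cv2.Rodrigues(np.array(c['rvec'],float))[0]
    return K,np.array(c['distortion'],float),R,np.array(c['tvec'],float).reshape(3)
def world(n,d):
    K,D,R,t=cam(n); h,w=d.shape
    u,v=np.meshgrid(np.arange(w),np.arange(h)); pts=np.stack([u,v],-1).reshape(-1,1,2).astype(np.float64)
    q=cv2.undistortPoints(pts,K,D).reshape(h,w,2)
    P=np.dstack([q[...,0]*d,q[...,1]*d,d]); return (P-t)@R
def ray(n,u,v):
    K,D,R,t=cam(n); q=cv2.undistortPoints(np.array([[[u,v]]],float),K,D).reshape(2)
    return -R.T@t, R.T@np.array([q[0],q[1],1])
def atz(n,u,v,z):
    o,r=ray(n,u,v); return o+r*(z-o[2])/r[2]
E
python3 - <<'E'
from h import *
a,_=snap('scene','s0'); b,_=snap('top','t0')
s=sensors.observe(); print(s)
for n in('scene','top'):
    K,D,R,t=cam(n); print(n,K[0,0],-R.T@t,R[2],D)
E
```

```text
{'time': 0.1, 'joints': array([ 1.20750021,  0.41794623, -0.01027233,  1.61409131,  0.00471062,
        1.11067352, -0.05301946]), 'joint_vel': array([-0.00202557, -0.00075368,  0.00039273, -0.00202681,  0.00137425,
       -0.00055539,  0.00097297]), 'effort': array([ 2.12563449e-03, -8.65820074e+01,  6.81879446e-01, -4.35641277e+01,
        1.93735049e-02,  4.95713219e-03,  1.96310765e-05]), 'tool_pos': array([ 197.54803719, -592.6469555 ,  230.71255245]), 'tcp_rot': array([[ 9.48679895e-01,  3.16237659e-01, -4.46359336e-04],
       [ 3.16237956e-01, -9.48679374e-01,  1.00057454e-03],
       [-1.07032544e-04, -1.09038072e-03, -9.99999400e-01]]), 'force': array([-1.12744501,  1.14150732, -0.35017559]), 'torque': array([ 0.01200739, -0.00571038, -0.0617102 ]), 'finger_force': 0.0, 'gripper_width': 85.44300901653536}
scene 374.57580357347797 [-41.84707511 549.54950417 628.72641873] [ 0.58887271 -0.58379488 -0.55893869] [-0.04122875  0.          0.          0.          0.        ]
top 398.31227240376944 [423.42564117  -5.15165515 980.36309555] [ 0.10045702  0.00180559 -0.99493976] [0.03500507 0.         0.         0.         0.        ]
```

View pics/s0.png

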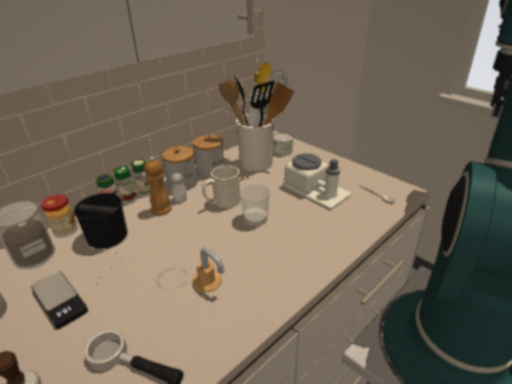

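View pics/t0.png

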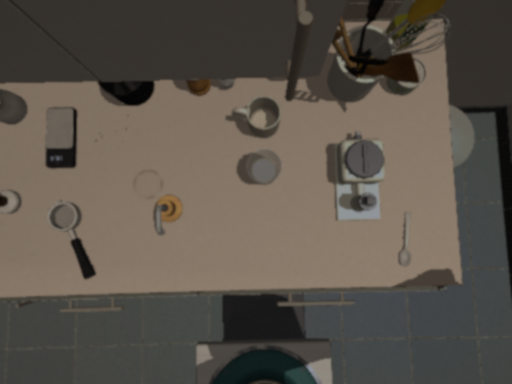

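The scene picture shows the filter at about (318,185), the spout in its stand at (208,275), the glass at (255,205) and the mug at (225,188). In the top picture the plug and tower are at (366,202), the housing cap at (364,158) and the spout at (168,208) with its nozzle at (158,232).

```bash
python3 - <<'E'
from h import *
S=np.load('s0.npz');T=np.load('t0.npz')
def crop(A,u,v,w,h,f):return cv2.resize(A['p'][v:v+h,u:u+w],None,fx=f,fy=f,interpolation=cv2.INTER_CUBIC)
W,H,f=66,50,6
c=[crop(S,300,150,W,H,f),crop(S,180,245,W,H,f),crop(T,332,176,W,H,f),crop(T,135,188,W,H,f)]
m=np.vstack([np.hstack(c[:2]),np.hstack(c[2:])]); m=np.clip(m*1.4,0,255).astype(np.uint8)
cv2.imwrite('pics/c0.png',m[:,:,::-1])
for n,A in(('scene',S),('top',T)):
    P=world(n,A['d']); print(n)
    for (lo,hi,reg) in [(90,130,'filter'),(60,130,'spout')]:
        pass
    if n=='top':
        for v,u in[(202,366),(202,372),(190,366),(160,364),(212,345),(208,168),(208,172),(232,158),(218,160),(205,162),(208,182),(200,300)]: print((u,v),P[v,u].round(1))
    else:
        for v,u in[(166,334),(185,331),(160,306),(258,208),(275,208),(255,212),(265,220)]: print((u,v),P[v,u].round(1))
E
```

```text
scene
(334, 166) [ 464.6 -231.2  114. ]
(331, 185) [ 463.  -223.7   55.5]
(306, 160) [ 564.6 -232.1   95.1]
(208, 258) [529.3 175.4  -0.7]
(208, 275) [453.4 230.7  36.7]
(212, 255) [435.5 226.3 103.9]
(220, 265) [412.7 225.5  90.8]
top
(366, 202) [ 469.3 -230.7  120.5]
(372, 202) [ 468.6 -241.7  127. ]
(366, 190) [ 504.4 -261.3    9.7]
(364, 160) [ 564.3 -237.1   98.4]
(345, 212) [ 452.2 -207.4   11.3]
(168, 208) [472.  213.6  45.8]
(172, 208) [472.2 206.   38. ]
(158, 232) [417.3 223.   99.7]
(160, 218) [447.6 217.7 103.1]
(162, 205) [477.8 220.4  74.3]
(182, 208) [473.7 190.8  -4.4]
(300, 200) [ 485.2 -101.1   -2.8]
```

View pics/c0.png

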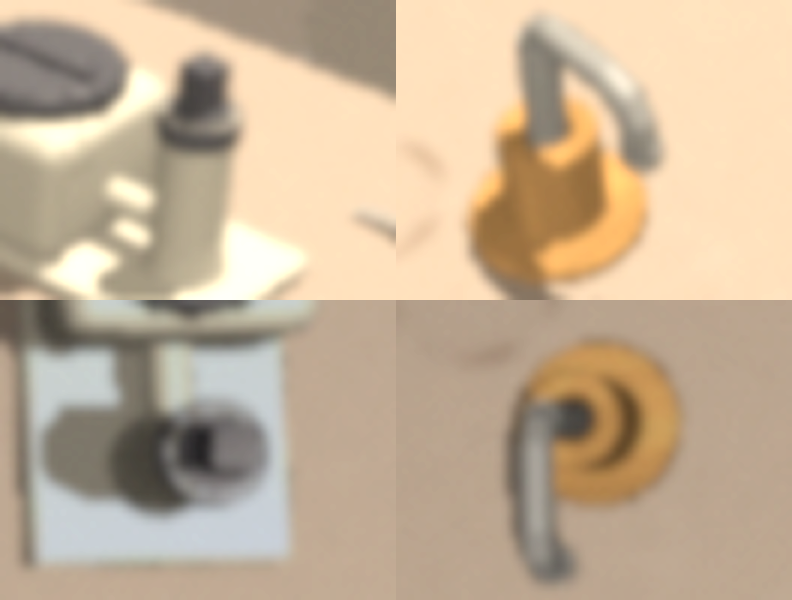

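Enlarged crops: in the scene view the grip's top is at crop (208,67), the flange at (202,112), the spout's bend at (543,25) and the post top at (549,128). In the top view the grip's top is at (238,450), the flange at (214,451), the bend at (537,408), the nozzle end at (553,565) and the tube's entry to the stand at (575,418).

```bash
cat >> h.py <<'E'
def tri(a,b):
    o1,r1=ray(*a);o2,r2=ray(*b);r1/=np.linalg.norm(r1);r2/=np.linalg.norm(r2)
    k=np.linalg.lstsq(np.c_[r1,-r2],o2-o1,rcond=None)[0]; p,q=o1+k[0]*r1,o2+k[1]*r2
    return (p+q)/2,np.linalg.norm(p-q)
E
python3 - <<'E'
from h import *
g=lambda x,y,u,v:((x+.5)/6-.5+u,(y+.5)/6-.5+v)
s1=lambda x,y:('scene',*g(x,y,300,150)); s2=lambda x,y:('scene',*g(x-396,y,180,245))
t1=lambda x,y:('top',*g(x,y-300,332,176)); t2=lambda x,y:('top',*g(x-396,y-300,135,188))
for k,a,b in[('grip top',s1(208,67),t1(238,450)),('flange',s1(200,118),t1(214,451)),('bend',s2(543,25),t2(537,408)),('hole',s2(548,130),t2(575,418)),('elbow',s2(643,110),t2(551,555)),('foot',s2(558,210),t2(606,421))]:
    p,e=tri(a,b);print(k,p.round(1),'gap',e.round(1))
T=np.load('t0.npz');P=world('top',T['d']);S=np.load('s0.npz');Q=world('scene',S['d'])
for n,A in(('top',P),('scene',Q)):
    X=A.reshape(-1,3)
    def box(x0,x1,y0,y1,z0,z1):
        m=(X[:,0]>x0)&(X[:,0]<x1)&(X[:,1]>y0)&(X[:,1]<y1)&(X[:,2]>z0)&(X[:,2]<z1);return X[m]
    for k,b in[('grip',(440,500,-260,-200,110,140)),('cap',(510,620,-300,-180,85,110)),('neck',(380,520,180,260,85,115)),('plate',(400,520,-320,-160,7,20)),('table near',(380,420,-300,300,-15,6))]:
        B=box(*b); 
        if len(B)>3:
            u=np.linalg.svd(B[:,:2]-B[:,:2].mean(0),full_matrices=False)[2][0]
            print(n,k,len(B),B.mean(0).round(1),B.min(0).round(0),B.max(0).round(0),'ang',np.degrees(np.arctan2(u[1],u[0])).round(1))
# plate lines from top picture
for (x,y) in[(18,330),(35,562),(290,555),(280,345)]:
    print(atz(*t1(x,y),12).round(1))
for (x,y) in[(537,408),(539,480),(545,545)]: print('neck top',atz(*t2(x,y),100).round(1))
E
```

```text
grip top [ 471.9 -241.1  124. ] gap 0.2
flange [ 473.  -240.    96.6] gap 0.5
bend [473.5 221.9  94.8] gap 5.6
hole [474.1 222.5  42.9] gap 0.4
elbow [420.2 219.6  87.7] gap 3.1
foot [475.5 221.1  -1. ] gap 1.4
top grip 86 [ 471.5 -238.5  123.8] [ 462. -249.  110.] [ 480. -230.  129.] ang -98.9
top cap 1149 [ 568.7 -239.2   93.7] [ 525. -285.   86.] [ 614. -197.  102.] ang 169.6
top neck 177 [445.2 222.7 100.1] [413. 216.  85.] [477. 230. 108.] ang -179.6
top plate 1091 [ 473.9 -234.2   11.4] [ 432. -293.    7.] [ 520. -188.   20.] ang -95.6
top table near 4033 [399.8  -2.4  -0.9] [ 380. -300.   -7.] [420. 300.   5.] ang 90.1
scene grip 64 [ 469.3 -235.   120.7] [ 462. -248.  110.] [ 481. -227.  129.] ang -142.3
scene cap 363 [ 561.2 -230.7   93.4] [ 525. -279.   85.] [ 607. -195.  102.] ang -145.4
scene neck 185 [437.3 226.7  98.6] [408. 218.  85.] [475. 232. 107.] ang -176.9
scene plate 479 [ 467.7 -224.8   11.9] [ 430. -291.    7.] [ 520. -184.   20.] ang 54.5
scene table near 2763 [3.998e+02 5.510e+01 1.000e-01] [ 380. -300.   -4.] [420. 300.   4.] ang 90.0
[ 529.4 -185.7   12. ]
[ 435.2 -188.1   12. ]
[ 435.3 -290.3   12. ]
[ 520.3 -291.3   12. ]
neck top [475.2 222.7 100. ]
neck top [448.7 222.  100. ]
neck top [425.  219.8 100. ]
```

Emit:
{"op": "drive_tool", "data": {"rows": "1 0 0 0 0 0 9.2;1 0 0 0 0 0 9.2;1 34 -44 5;1 34 -44 5 0 0 0;1 34 -44 5 0 0 0;1 34 -44 5 0 0 0;1 34 -44 5 0 0 0;1 34 -44 5 0 0 0"}}

```text
invalid input at $.rows[2]: expected 7 numbers
```

Emit:
{"op": "drive_tool", "data": {"rows": "1 0 0 0 0 0 9.2;1 0 0 0 0 0 9.2;1 34 -44 5 0 0 0;1 34 -44 5 0 0 0;1 34 -44 5 0 0 0;1 34 -44 5 0 0 0;1 34 -44 5 0 0 0;1 34 -44 5 0 0 0"}}

```text
time: 1.1
tool_pos: [402.2, -327.1, 201.1]
tcp_rot: [[1.0, 0.001, -0.0], [0.001, -1.0, 0.0], [-0.0, -0.0, -1.0]]
force: [-0.5, -0.6, -0.0]
gripper_width: 85.3
finger_force: 0.0
```

Emit:
{"op": "drive_tool", "data": {"rows": "1 35 -43 0 0 0 0;1 35 -44 0 0 0 0;1 0 0 30 0 0 0;1 0 0 30 0 0 0;1 0 0 20 0 0 0;1 0 0 15 0 0 0;1 0 0 0 0 0 0;1 0 0 0 0 0 0"}}

```text
time: 2.1
tool_pos: [471.8, -241.9, 106.9]
tcp_rot: [[1.0, 0.001, 0.001], [0.001, -1.0, -0.0], [0.001, 0.0, -1.0]]
force: [0.2, -0.8, 0.5]
gripper_width: 85.3
finger_force: 0.0
```

```bash
python3 - <<'E'
from h import *
a,_=snap('scene','s1');b,_=snap('top','t1'); s=sensors.observe();print(s['tool_pos'].round(1),s['force'].round(1),s['joints'].round(2))
c=[cv2.resize(a[125:225,270:370],None,fx=4,fy=4,interpolation=2),cv2.resize(b[150:250,310:410],None,fx=4,fy=4,interpolation=2)]
cv2.imwrite('pics/c1.png',np.clip(np.hstack(c)*1.4,0,255).astype(np.uint8)[:,:,::-1])
E
```

```text
[ 471.8 -241.9  107. ] [0.6 0.3 1. ] [ 0.54  0.41 -0.15  1.95  0.09  0.78 -1.23]
```

View pics/c1.png

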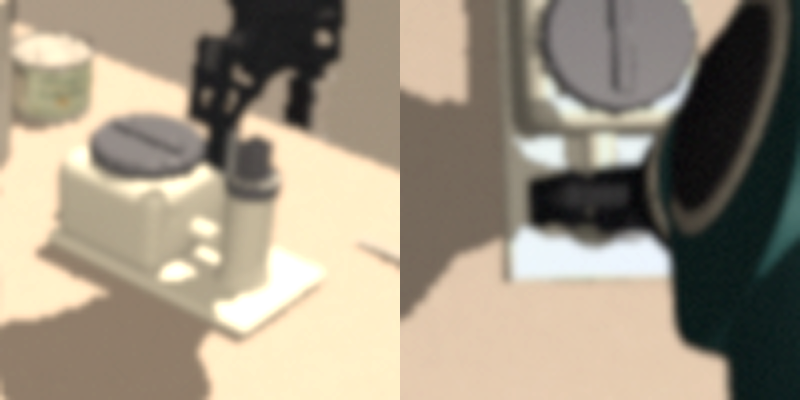

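The fingers straddle the plug: in the scene crop they stand at (210,110) and (298,100) with the grip at (255,155) between them, and the top view is hidden by the arm.

Emit:
{"op": "drive_tool", "data": {"rows": "1 0 -1.5 1 0 0 0;0 0 0 0 0 0 0;0 0 0 0 0 0 0;0 0 0 0 0 0 0;0 0 0 0 0 0 0;0 0 0 0 0 0 0;0 0 0 0 0 0 0;0 0 0 0 0 0 0", "grip_force": 30}}

```text
time: 3.2
tool_pos: [471.5, -240.2, 105.3]
tcp_rot: [[1.0, 0.001, -0.0], [0.001, -1.0, 0.0], [-0.0, -0.0, -1.0]]
force: [-1.1, -0.2, 1.9]
gripper_width: 17.8
finger_force: 31.5
```

Emit:
{"op": "drive_tool", "data": {"rows": "0 0 0 -10 0 0 0;0 0 0 -25 0 0 0;0 0 0 -25 0 0 0;0 -8 -44 0 0 0 0;0 -8 -44 0 0 0 0;0 -8 -44 0 0 0 0;0 -8 -44 0 0 0 0;0 -8 -44 0 0 0 0"}}

```text
time: 4.2
tool_pos: [431.0, -18.9, 165.9]
tcp_rot: [[1.0, 0.001, 0.001], [0.001, -1.0, -0.0], [0.001, 0.0, -1.0]]
force: [0.5, 0.0, -0.3]
gripper_width: 17.6
finger_force: 31.3
```

```bash
python3 - <<'E'
from h import *
a,_=snap('scene','s2');snap('top','t2'); s=sensors.observe();print(s['tool_pos'].round(1),s['force'].round(1),s['joints'].round(2),s['gripper_width'])
cv2.imwrite('pics/c2.png',np.clip(cv2.resize(a[110:290,170:390],None,fx=3,fy=3,interpolation=2)*1.4,0,255).astype(np.uint8)[:,:,::-1])
T=np.load('t0.npz');print(atz('top',262,168,60).round(0), world('top',T['d'])[165:180:5,262].round(0))
E
```

```text
[430.7 -16.4 166. ] [ 0.  -1.  -0.2] [ 0.25  0.17 -0.31  2.13  0.07  0.85 -1.66] 17.70328445504606
[558.  -9.  60.] [[574. -10.   7.]
 [561.  -9.   9.]
 [548.  -9.  10.]]
```

View pics/c2.png

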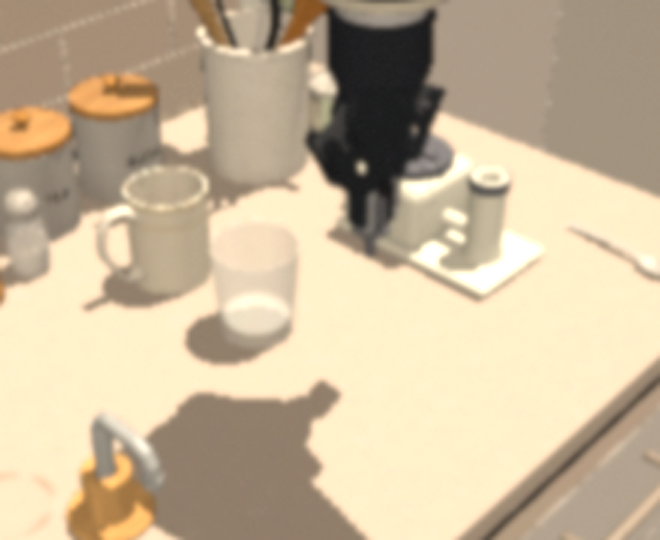

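The plug hangs in the fingers at crop (370,215), the tower's mouth is empty at (490,175), and the glass and mug are untouched.

Emit:
{"op": "drive_tool", "data": {"rows": "0 -17 0 45 0 0 0;0 -17 0 46 0 0 0;0 0 0 0 0 -7 0;0 0 0 0 0 -7 0;0 0 0 0 0 -7 0;0 0 0 0 0 -7 0;0 0 0 0 0 -7 0;0 11.5 0 16.4 0 0 0"}}

```text
time: 5.3
tool_pos: [398.6, -20.4, 53.5]
tcp_rot: [[0.82, 0.0, -0.573], [0.0, -1.0, 0.0], [-0.573, -0.0, -0.82]]
force: [-0.2, -0.2, -0.5]
gripper_width: 17.9
finger_force: 31.2
```

Emit:
{"op": "drive_tool", "data": {"rows": "0 6 0 8.5 0 0 0;0 6 0 8 0 0 0;0 0 0 0 0 0 0;0 0 0 0 0 0 0;0.6 0 0 0 0 0 0;0.6 0 0 0 0 0 0;0.8 0 0 0 0 0 0;0.8 0 0 0 0 0 0"}}

```text
time: 6.3
tool_pos: [397.7, -20.2, 33.9]
tcp_rot: [[0.819, 0.001, -0.574], [0.001, -1.0, -0.0], [-0.574, -0.0, -0.819]]
force: [-0.3, 0.2, -0.2]
gripper_width: 68.3
finger_force: 0.0
```

```bash
python3 - <<'E'
from h import *
a,_=snap('scene','s3');b,_=snap('top','t3'); s=sensors.observe();print(s['tool_pos'].round(1),s['force'].round(1),s['joints'].round(2),s['gripper_width'])
c=[cv2.resize(a[180:280,230:330],None,fx=4,fy=4,interpolation=2),cv2.resize(b[170:270,210:310],None,fx=4,fy=4,interpolation=2)]
cv2.imwrite('pics/c3.png',np.clip(np.hstack(c)*1.4,0,255).astype(np.uint8)[:,:,::-1])
E
```

```text
[397.6 -20.3  33.9] [-0.5 -0.9  0.7] [ 0.18  0.7  -0.25  1.87  0.13  1.21 -1.72] 68.19107345642621
```

View pics/c3.png

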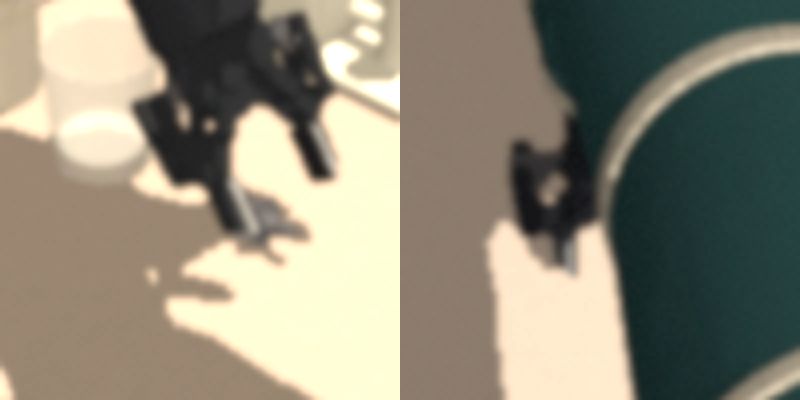

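The plug lies on the worktop at crop (265,215) between the opened fingers, well clear of the glass. Lifting away.

Emit:
{"op": "drive_tool", "data": {"rows": "1 -11.5 0 -16.4 0 0 0;1 -14 0 -20 0 0 0;1 -23 0 -33 0 0 0;1 -23 0 -33 0 7 0;1 0 0 0 0 7 0;1 0 0 0 0 7 0;1 0 0 0 0 7 0;1 0 0 0 0 7 0"}}

```text
time: 7.4
tool_pos: [398.0, -20.2, 160.1]
tcp_rot: [[1.0, 0.001, 0.005], [0.001, -1.0, -0.001], [0.005, 0.001, -1.0]]
force: [0.8, 0.3, -0.8]
gripper_width: 85.4
finger_force: 0.0
```

```bash
python3 - <<'E'
from h import *
a,_=snap('scene','s4');b,_=snap('top','t4'); s=sensors.observe();print(s['tool_pos'].round(1),s['force'].round(1),s['joints'].round(2),s['gripper_width'])
T2=np.load('t2.npz')['p']
f=6
c=[cv2.resize(x,None,fx=f,fy=f,interpolation=2) for x in (a[150:200,300:366],a[205:255,260:326],b[176:226,332:398],T2[176:226,332:398])]
m=np.vstack([np.hstack(c[:2]),np.hstack(c[2:])])
cv2.imwrite('pics/c4.png',np.clip(m*1.4,0,255).astype(np.uint8)[:,:,::-1])
E
```

```text
[396.5 -20.5 160. ] [0.3 0.8 0.5] [ 0.27  0.11 -0.31  2.21  0.05  0.82 -1.64] 85.54116299195425
```

View pics/c4.png

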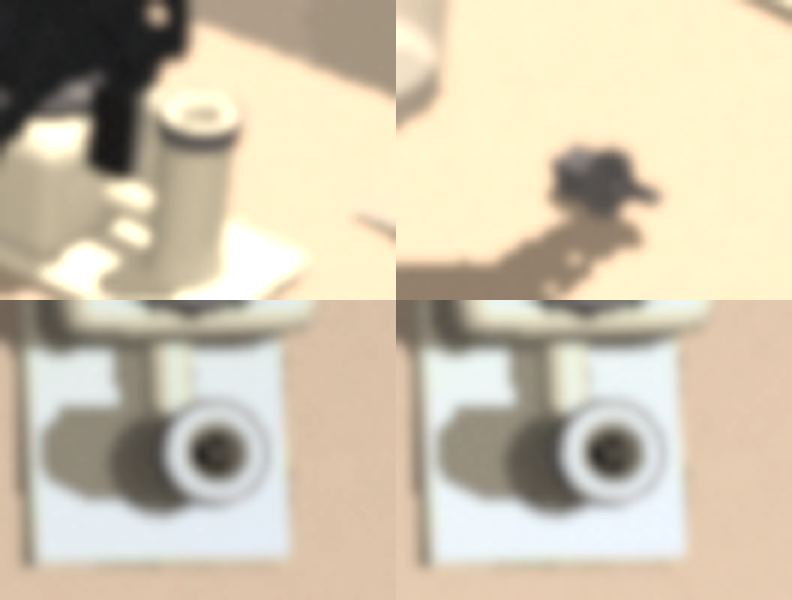

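The mouth shows as a circle centred at crop (216,452) in the top view and (201,113) in the scene view; the plug lies at rest at (595,180).

```bash
python3 - <<'E'
from h import *
g=lambda x,y,u,v:((x+.5)/6-.5+u,(y+.5)/6-.5+v)
s=('scene',*g(201,113,300,150)); t=('top',*g(216.5,452.5-300,332,176))
print(tri(s,t)); print(atz(*t,100),atz(*s,100))
for n,f in(('top','t4'),('scene','s4')):
    P=world(n,np.load(f+'.npz')['d']).reshape(-1,3)
    m=(abs(P[:,0]-472)<26)&(abs(P[:,1]+240)<26)&(P[:,2]>94)&(P[:,2]<106);B=P[m];print(n,len(B),B.mean(0),B.min(0),B.max(0))
E
```

```text
(array([ 472.47167789, -239.9494761 ,   99.54073623]), np.float64(0.00713957678444205))
[ 472.44892116 -239.82482045  100.        ] [ 472.02287503 -239.26702446  100.        ]
top 210 [ 471.72714517 -239.58289909   98.4323405 ] [ 452.66019955 -258.54302662   94.01354547] [ 490.4712581  -220.49655606  102.7594296 ]
scene 92 [ 470.03202878 -236.69730266   98.5317006 ] [ 451.20818519 -258.18092495   94.11938124] [ 491.0003812  -218.2808298   101.66364824]
```

Emit:
{"op": "drive_tool", "data": {"rows": "1 10 -40 0 0 0 0;1 13 -40 0 0 0 0;1 13 -40 0 0 0 0;1 13 -40 0 0 0 0;1 13 -40 0 0 0 0;1 13 -42 0 0 0 0;1 3 0 15 0 0 3;1 0 0 20 0 0 0"}}

```text
time: 8.5
tool_pos: [476.2, 222.5, 124.1]
tcp_rot: [[0.999, -0.052, -0.0], [-0.052, -0.999, -0.001], [-0.0, 0.001, -1.0]]
force: [0.3, 0.1, 0.3]
gripper_width: 85.4
finger_force: 0.0
```

Emit:
{"op": "drive_tool", "data": {"rows": "1 0 0 0 0 0 -5;1 -1 0 25 0 0 0;1 0 0 20 0 0 0;1 0 0 18 0 0 0;1 0 0 0 0 0 0;1 0 0 0 0 0 0;0.4 0 0 0 0 0 0;0.4 0 0 0 0 0 0", "grip_force": 30}}

```text
time: 9.5
tool_pos: [474.9, 221.8, 61.3]
tcp_rot: [[0.999, 0.036, 0.001], [0.036, -0.999, 0.0], [0.001, -0.0, -1.0]]
force: [0.0, 1.9, 0.0]
gripper_width: 51.8
finger_force: 0.0
```

```bash
python3 - <<'E'
from h import *
a,_=snap('scene','s5');b,_=snap('top','t5'); s=sensors.observe();print(s['tool_pos'].round(1),s['force'].round(1),s['joints'].round(2),s['gripper_width'])
c=[cv2.resize(a[215:315,160:260],None,fx=4,fy=4,interpolation=2),cv2.resize(b[160:260,110:210],None,fx=4,fy=4,interpolation=2)]
cv2.imwrite('pics/c5.png',np.clip(np.hstack(c)*1.4,0,255).astype(np.uint8)[:,:,::-1])
E
```

```text
[474.8 221.8  61.1] [ 0.2  0.3 -0.1] [-0.17  0.51 -0.4   1.98  0.29  0.71 -2.28] 36.0241439019124
```

View pics/c5.png

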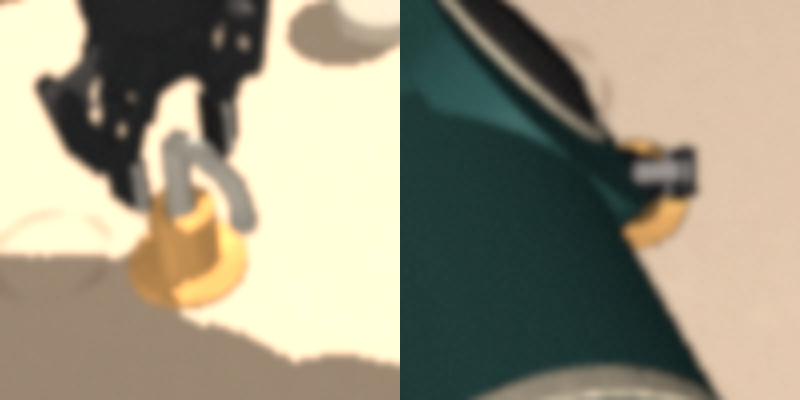

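The scene crop shows both fingers straddling the tube at (175,185), the neck running out between them to the nozzle at (240,225).

Emit:
{"op": "drive_tool", "data": {"rows": "0 0 0 2 0 0 0;0 0 0 0 0 0 0;0 0 0 0 0 0 0;0 0 0 0 0 0 0;0 0 0 0 0 0 0;0 0 0 0 0 0 0;0 0 0 0 0 0 0;0 0 0 0 0 0 0", "grip_force": 80}}

```text
time: 10.6
tool_pos: [474.8, 222.8, 58.9]
tcp_rot: [[0.999, 0.036, 0.001], [0.036, -0.999, 0.002], [0.001, -0.002, -1.0]]
force: [0.9, 4.0, 2.1]
gripper_width: 13.0
finger_force: 77.9
```

Emit:
{"op": "drive_tool", "data": {"rows": "0 0 0 -8 0 0 0;0 0 0 -15 0 0 0;0 0 0 -25 0 0 0;0 0 0 -35 0 0 0;0 0 0 -40 0 0 0;0 0 0 0 0 0 0;0 0 0 0 0 0 0;0 0 0 0 0 0 0"}}

```text
time: 11.6
tool_pos: [474.2, 221.4, 180.7]
tcp_rot: [[0.999, 0.035, -0.002], [0.035, -0.999, -0.001], [-0.002, 0.001, -1.0]]
force: [0.6, -0.2, -1.6]
gripper_width: 13.1
finger_force: 78.5
```

```bash
python3 - <<'E'
from h import *
a,_=snap('scene','s6');b,_=snap('top','t6'); s=sensors.observe();print(s['tool_pos'].round(1),s['force'].round(1),s['joints'].round(2),s['gripper_width'],s['tcp_rot'].round(3))
K,D,R,t=cam('scene');p=s['tool_pos'];print(cv2.projectPoints(np.array([p,p-[0,0,52],p+[0,0,40]]),R,t,K,D)[0].reshape(-1,2).round(1))
u,v=(int(x) for x in cv2.projectPoints(p[None],R,t,K,D)[0].reshape(2)); u0,v0=u-33,v-30;print(u0,v0)
cv2.imwrite('pics/c6.png',np.clip(cv2.resize(a[v0:v0+75,u0:u0+75],None,fx=8,fy=8,interpolation=2)*1.4,0,255).astype(np.uint8)[:,:,::-1])
E
```

```text
[474.3 221.6 180.9] [-0.2 -0.8 -1.4] [-0.11  0.33 -0.46  1.9   0.18  0.95 -2.19] 12.947254878079335 [[ 0.999  0.036 -0.001]
 [ 0.036 -0.999 -0.   ]
 [-0.001  0.    -1.   ]]
[[198.2 215.9]
 [200.9 236. ]
 [195.9 199.3]]
165 185
```

View pics/c6.png

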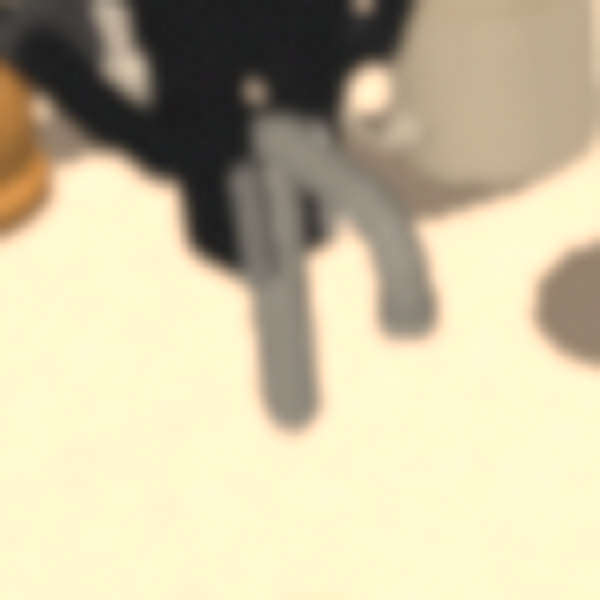

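The spout hangs from the fingers, with its foot at crop (292,420), the tube's edges at (258,290)/(308,270) and the nozzle at (408,325). The foot lies within 1 px of where it is predicted, but the tube may lean a little, so I measure it.

```bash
cat > lean.py <<'E'
from h import *
from scipy.optimize import least_squares
def edges(p,rows,uc,half):
    g=cv2.GaussianBlur(p.astype(np.float32).mean(2),(0,0),.6);out=[]
    for v in rows:
        c=int(round(uc(v)));s=g[v,c-half:c+half+1];d=np.diff(s)
        n=half
        def pk(i):
            if 0<i<len(d)-1:
                a,b,e=abs(d[i-1]),abs(d[i]),abs(d[i+1]);q=a-2*b+e
                return i+(0.5*(a-e)/q if q else 0)
            return i
        l=pk(int(np.argmin(d[:n])));r=pk(n+int(np.argmax(d[n:])))
        out.append(((l+r+1)/2+c-half,v,r-l))
    return np.array(out)
def run(f,p,rot,rows=None,zmin=46):
    K,D,R,t=cam('scene');pic=np.load(f)['p']
    pr=lambda X:cv2.projectPoints(np.atleast_2d(X),R,t,K,D)[0].reshape(-1,2)
    def axis(dx,tilt,s):  # s: distance below grasp point along tube
        g=p-rot[:,2]*19; a=rot[:,2]*np.cos(tilt)+rot[:,0]*np.sin(tilt)
        return g+rot[:,0]*dx+np.outer(s,a)
    s=np.linspace(22,66,30);q=pr(axis(0,0,s))
    uc=lambda v:np.interp(v,q[:,1],q[:,0])
    if rows is None: rows=range(int(q[0,1])+3,int(q[0,1])+17)
    E=edges(pic,rows,uc,6);print(E.round(1).tolist())
    def res(x):
        q=pr(axis(x[0],x[1],s));return np.interp(E[:,1],q[:,1],q[:,0])-E[:,0]
    o=least_squares(res,[0,0],loss='soft_l1',f_scale=.3);print('dx',o.x[0].round(2),'tilt deg',np.degrees(o.x[1]).round(2),'rms',np.sqrt((o.fun**2).mean()).round(2))
    print('foot offset tool x at 71 below grasp',(o.x[0]+71*np.sin(o.x[1])).round(1))
E
python3 - <<'E'
from lean import *
s=sensors.observe();run('s6.npz',s['tool_pos'],s['tcp_rot'])
E
```

```text
[[199.2, 220.0, 8.3], [199.4, 221.0, 7.8], [199.6, 222.0, 7.6], [199.7, 223.0, 7.6], [199.8, 224.0, 7.6], [200.0, 225.0, 7.5], [200.1, 226.0, 7.4], [200.2, 227.0, 7.4], [200.3, 228.0, 7.4], [200.4, 229.0, 7.4], [200.5, 230.0, 7.5], [200.5, 231.0, 7.4], [200.6, 232.0, 7.4], [200.7, 233.0, 7.4]]
dx -2.99 tilt deg 1.95 rms 0.07
foot offset tool x at 71 below grasp -0.6
```

Emit:
{"op": "drive_tool", "data": {"rows": "0 0 10 0 0 -2 2;0 0 30 0 0 0 0;0 0 45 0 0 0 0;0 0 45 0 0 0 0;0 0 45 0 0 0 0;0 0 45 0 0 0 0;0 0 45 0 0 0 0;0 0 45 0 0 0 0"}}

```text
time: 12.7
tool_pos: [474.8, -90.4, 181.8]
tcp_rot: [[0.999, -0.001, -0.036], [-0.001, -1.0, 0.0], [-0.036, -0.0, -0.999]]
force: [0.4, 0.6, -0.9]
gripper_width: 12.9
finger_force: 78.6
```

Emit:
{"op": "drive_tool", "data": {"rows": "0 0 45 0 0 0 0;0 0 45 0 0 0 0;0 0 35 0 0 0 0;0 0 20 0 0 0 0;0 0 6 0 0 0 0;0 0 0 0 0 0 0;0 0 0 0 0 0 0;0 0 0 0 0 0 0"}}

```text
time: 13.7
tool_pos: [475.5, -238.4, 182.1]
tcp_rot: [[0.999, 0.002, -0.035], [0.002, -1.0, -0.0], [-0.035, 0.0, -0.999]]
force: [0.5, -0.6, -1.4]
gripper_width: 13.2
finger_force: 78.6
```

```bash
python3 - <<'E'
from lean import *
a,_=snap('scene','s7');b,_=snap('top','t7'); s=sensors.observe();print(s['tool_pos'].round(1),s['force'].round(1),s['joints'].round(2),s['gripper_width'],s['tcp_rot'].round(3))
run('s7.npz',s['tool_pos'],s['tcp_rot'])
K,D,R,t=cam('scene');p=s['tool_pos'];print(cv2.projectPoints(np.array([p,p-[0,0,52],[472.4,-240,100]]),R,t,K,D)[0].reshape(-1,2).round(1))
c=cv2.resize(a[115:190,295:370],None,fx=8,fy=8,interpolation=2)
cv2.imwrite('pics/c7.png',np.clip(c*1.4,0,255).astype(np.uint8)[:,:,::-1])
E
```

```text
[ 475.4 -238.8  182.1] [ 0.2 -0.5 -1.3] [ 0.57  0.33 -0.21  1.87  0.1   0.98 -1.25] 12.712131314784846 [[ 0.999  0.001 -0.035]
 [ 0.001 -1.    -0.001]
 [-0.035  0.001 -0.999]]
[[335.4, 145.0, 6.6], [335.4, 146.0, 6.5], [335.1, 147.0, 6.1], [334.7, 148.0, 5.4], [334.5, 149.0, 5.6], [334.4, 150.0, 6.1], [334.3, 151.0, 6.5], [334.4, 152.0, 6.4], [334.5, 153.0, 6.2], [334.3, 154.0, 5.8], [333.9, 155.0, 5.1], [333.7, 156.0, 5.0], [333.7, 157.0, 5.0], [333.7, 158.0, 4.9]]
dx -4.43 tilt deg 3.68 rms 0.16
foot offset tool x at 71 below grasp 0.1
[[334.7 141.7]
 [333.  158.7]
 [333.1 168.3]]
```

View pics/c7.png

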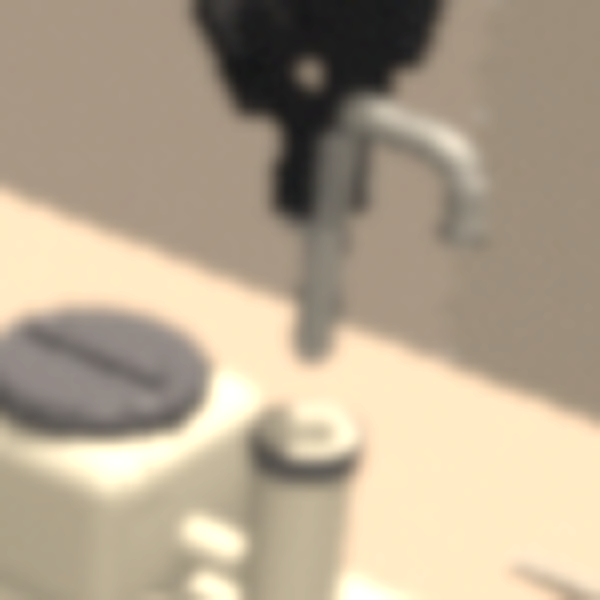

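The foot is at crop (313,350), above the mouth's hole at (308,428), and the neck runs to the front to the nozzle at (465,230). A small residual lean remains.

Emit:
{"op": "drive_tool", "data": {"rows": "0 1 1.3 0 0 -1.2 0;0 0 0 8 0 0 0;0 0 0 8 0 0 0;0 0 0 5 0 0 0;0 0 0 0 0 0 0;0 0 0 0 0 0 0;0 0 0 0 0 0 0;0 0 0 0 0 0 0"}}

```text
time: 14.8
tool_pos: [475.2, -240.6, 161.2]
tcp_rot: [[0.998, 0.001, -0.056], [0.001, -1.0, -0.001], [-0.056, 0.001, -0.998]]
force: [-0.7, 0.6, -0.7]
gripper_width: 13.3
finger_force: 78.6
```

```bash
python3 - <<'E'
from lean import *
a,_=snap('scene','s8'); s=sensors.observe();p=s['tool_pos'];print(p.round(1),s['force'].round(1),s['tcp_rot'][:,2].round(3))
K,D,R,t=cam('scene');print(cv2.projectPoints(np.array([p-[0,0,20],p-[0,0,53],[472.4,-240,100]]),R,t,K,D)[0].reshape(-1,2).round(1))
# saturation: grey tube (b/r high) against beige
for f in('s7','s8'):
    q=np.load(f+'.npz')['p'].astype(np.float32);q=q[:,:,2]/(q[:,:,0]+1)
    for v in range(148,172): print(f,v,' '.join('%2d'%(100*x) for x in q[v,326:344]))
c=cv2.resize(a[115:190,295:370],None,fx=8,fy=8,interpolation=2)
cv2.imwrite('pics/c8.png',np.clip(c*1.4,0,255).astype(np.uint8)[:,:,::-1])
E
```

```text
[ 475.2 -240.6  161.1] [ 0.6  0.9 -1.3] [-0.056 -0.001 -0.998]
[[333.8 155. ]
 [332.7 165.4]
 [333.1 168.3]]
s7 148 78 78 77 78 77 78 80 83 84 85 83 81 79 78 78 77 77 77
s7 149 76 77 78 78 78 78 79 83 84 84 84 81 79 77 77 78 77 77
s7 150 75 76 76 77 77 78 80 83 85 86 84 80 78 78 77 78 77 78
s7 151 73 73 75 75 76 77 79 85 85 85 85 82 78 77 77 77 77 78
s7 152 72 73 73 74 74 75 79 84 85 85 84 81 78 77 77 77 77 77
s7 153 73 73 73 72 72 74 78 83 85 85 83 80 78 77 77 77 78 77
s7 154 73 72 72 72 73 74 78 84 85 86 83 80 78 77 77 77 77 77
s7 155 72 72 72 72 73 74 78 84 85 84 80 77 75 75 76 77 77 77
s7 156 73 72 73 72 72 74 79 84 85 82 77 74 74 73 74 74 75 76
s7 157 73 72 72 72 73 74 80 85 85 82 77 74 73 73 73 73 73 74
s7 158 73 72 72 72 73 74 78 83 83 80 76 73 73 72 72 73 72 73
s7 159 72 72 72 72 72 74 76 79 79 77 74 73 72 72 72 72 72 73
s7 160 72 72 72 72 73 73 74 75 75 74 73 72 73 72 73 73 73 73
s7 161 73 72 72 72 72 72 72 73 73 73 72 72 72 72 72 73 73 72
s7 162 74 73 72 72 72 72 72 72 72 72 73 72 72 72 72 72 72 73
s7 163 75 74 73 73 73 72 72 72 73 72 72 72 72 72 72 72 72 72
s7 164 76 75 73
[... 1236 characters left out ...]
85 84 79 75 73 72 72 72 73 72
s8 161 73 72 72 73 73 73 77 83 85 84 79 75 73 72 73 73 72 72
s8 162 74 73 72 72 73 73 77 84 85 83 78 75 73 72 72 73 72 72
s8 163 75 74 73 73 73 74 78 84 85 82 77 74 72 72 72 72 72 72
s8 164 76 75 74 73 73 75 79 84 84 83 77 74 73 72 72 72 72 72
s8 165 78 77 75 74 75 77 80 83 84 80 78 75 74 73 72 72 72 72
s8 166 78 77 77 76 77 77 80 81 81 80 78 77 75 74 73 72 72 72
s8 167 78 79 78 77 78 79 79 79 79 79 78 78 78 77 74 72 72 72
s8 168 79 80 78 78 78 78 78 79 78 78 78 78 79 78 75 73 72 72
s8 169 80 80 79 79 79 79 78 78 78 78 79 78 79 79 76 73 72 72
s8 170 80 82 80 80 79 79 79 79 78 78 79 79 79 79 75 73 73 72
s8 171 81 84 84 82 80 80 79 79 79 79 80 80 80 78 74 73 72 72
```

View pics/c8.png

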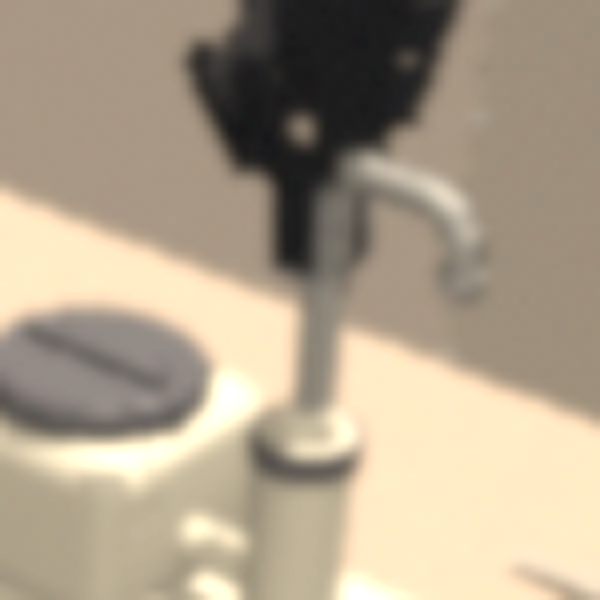

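The foot is just above the mouth, upright to under 1° and within about 1 mm. Going in slowly.

Emit:
{"op": "drive_tool", "data": {"rows": "0 0.8 -0.3 0 0 0 0;0 0.2 0 4 0 0 0;0 0.2 0 4 0 0 0;0 0.2 0 4 0 0 0;0 0.2 0 4 0 0 0;0 0.2 0 4 0 0 0;0 0 0 0 0 0 0;0 0 0 0 0 0 0"}}

```text
time: 15.85
tool_pos: [475.9, -240.3, 141.0]
tcp_rot: [[0.998, 0.001, -0.056], [0.001, -1.0, -0.001], [-0.056, 0.001, -0.998]]
force: [0.7, 1.2, -0.6]
gripper_width: 13.2
finger_force: 78.6
```

Foot at about z = 88, with no contact forces. On to the lips.

Emit:
{"op": "drive_tool", "data": {"rows": "0 0.1 0 2 0 0 0;0 0.1 0 2 0 0 0;0 0.1 0 1.5 0 0 0;0 0.1 0 1.5 0 0 0;0 0.1 0 1 0 0 0;0 0 0 0 0 0 0;0 0 0 0 0 0 0;0 0 0 0 0 0 0"}}

```text
time: 16.85
tool_pos: [476.5, -240.5, 133.7]
tcp_rot: [[0.999, 0.001, -0.054], [0.001, -1.0, -0.001], [-0.054, 0.001, -0.999]]
force: [0.6, 1.1, 10.8]
gripper_width: 13.3
finger_force: 80.1
```

Emit:
{"op": "drive_tool", "data": {"rows": "0 0.1 0 1 0 0 0;0 0 0 1 0 0 0;0 0.1 0 1 0 0 0;0 0 0 0.5 0 0 0;0 0 0 0 0 0 0;0 0 0 0 0 0 0;0 0 0 0 0 0 0;0 0 0 0 0 0 0"}}

```text
time: 17.85
tool_pos: [476.0, -240.4, 129.5]
tcp_rot: [[0.998, 0.001, -0.056], [0.001, -1.0, -0.001], [-0.056, 0.001, -0.998]]
force: [1.5, 0.2, 3.0]
gripper_width: 13.1
finger_force: 79.0
```

Past the lips (about 3 N of rubbing).

Emit:
{"op": "drive_tool", "data": {"rows": "0 0.1 0 2 0 0 0;0 0.1 0 2 0 0 0;0 0.1 0 2 0 0 0;0 0.1 0 1 0 0 0;0 0 0 1 0 0 0;0 0 0 0 0 0 0;0 0 0 0 0 0 0;0 0 0 0 0 0 0"}}

```text
time: 18.85
tool_pos: [475.7, -240.2, 121.2]
tcp_rot: [[0.998, 0.001, -0.056], [0.001, -1.0, -0.0], [-0.056, 0.0, -0.998]]
force: [1.7, 0.4, -3.2]
gripper_width: 13.1
finger_force: 78.3
```

Emit:
{"op": "drive_tool", "data": {"rows": "0 0.1 0 1 0 0 0;0 0 0 1 0 0 0;0 0 0 0.5 0 0 0;0 0 0 0 0 0 0;0 0 0 0 0 0 0;0 0 0 0 0 0 0;0 0 0 0 0 0 0;0 0 0 0 0 0 0"}}

```text
time: 19.85
tool_pos: [475.8, -240.3, 118.9]
tcp_rot: [[0.998, 0.001, -0.056], [0.001, -1.0, -0.001], [-0.056, 0.001, -0.998]]
force: [0.9, -0.6, 4.1]
gripper_width: 12.8
finger_force: 79.0
```

Emit:
{"op": "drive_tool", "data": {"rows": "0 0.1 0 0.7 0 0 0;0 0 0 0.7 0 0 0;0 0 0 0.6 0 0 0;0 0 0 0 0 0 0;0 0 0 0 0 0 0;0 0 0 0 0 0 0;0 0 0 0 0 0 0;0 0 0 0 0 0 0"}}

```text
time: 20.85
tool_pos: [475.8, -240.2, 116.8]
tcp_rot: [[0.998, 0.001, -0.056], [0.001, -1.0, -0.0], [-0.056, 0.0, -0.998]]
force: [2.4, 0.2, -1.4]
gripper_width: 12.8
finger_force: 78.6
```

Emit:
{"op": "drive_tool", "data": {"rows": "0 0.1 0 0.7 0 0 0;0 0 0 0.7 0 0 0;0 0 0 0.6 0 0 0;0 0 0 0 0 0 0;0 0 0 0 0 0 0;0 0 0 0 0 0 0;0 0 0 0 0 0 0;0 0 0 0 0 0 0"}}

```text
time: 21.85
tool_pos: [475.7, -240.3, 114.8]
tcp_rot: [[0.998, 0.001, -0.056], [0.001, -1.0, -0.001], [-0.056, 0.0, -0.998]]
force: [2.0, -0.8, -2.3]
gripper_width: 13.3
finger_force: 78.4
```

Emit:
{"op": "drive_tool", "data": {"rows": "0 0.1 0 0.7 0 0 0;0 0 0 0.7 0 0 0;0 0 0 0.6 0 0 0;0 0 0 0 0 0 0;0 0 0 0 0 0 0;0 0 0 0 0 0 0;0 0 0 0 0 0 0;0 0 0 0 0 0 0"}}

```text
time: 22.85
tool_pos: [475.7, -240.2, 112.8]
tcp_rot: [[0.998, 0.001, -0.056], [0.001, -1.0, -0.001], [-0.056, 0.0, -0.998]]
force: [2.0, -0.4, -0.0]
gripper_width: 12.9
finger_force: 78.7
```

Emit:
{"op": "drive_tool", "data": {"rows": "0 0.1 0 0.7 0 0 0;0 0 0 0.7 0 0 0;0 0 0 0.3 0 0 0;0 0 0 0 0 0 0;0 0 0 0 0 0 0;0 0 0 0 0 0 0;0 0 0 0 0 0 0;0 0 0 0 0 0 0"}}

```text
time: 23.85
tool_pos: [475.9, -240.4, 111.5]
tcp_rot: [[0.998, 0.001, -0.056], [0.001, -1.0, -0.001], [-0.056, 0.001, -0.998]]
force: [-0.0, 0.8, 8.3]
gripper_width: 12.8
finger_force: 79.7
```

Emit:
{"op": "drive_tool", "data": {"rows": "0 0 0 0.5 0 0 0;0 0 0 0.5 0 0 0;0 0 0 0 0 0 0;0 0 0 0 0 0 0;0 0 0 0 0 0 0;0 0 0 0 0 0 0;0 0 0 0 0 0 0;0 0 0 0 0 0 0"}}

```text
time: 24.85
tool_pos: [475.9, -240.4, 110.5]
tcp_rot: [[0.998, 0.001, -0.055], [0.001, -1.0, -0.001], [-0.055, 0.001, -0.998]]
force: [0.8, 0.1, 8.3]
gripper_width: 12.7
finger_force: 79.7
```

Emit:
{"op": "drive_tool", "data": {"rows": "0 0 0 0.5 0 0 0;0 0 0 0.5 0 0 0;0 0 0 0 0 0 0;0 0 0 0 0 0 0;0 0 0 0 0 0 0;0 0 0 0 0 0 0;0 0 0 0 0 0 0;0 0 0 0 0 0 0"}}

```text
time: 25.85
tool_pos: [476.0, -240.4, 109.7]
tcp_rot: [[0.998, 0.001, -0.055], [0.001, -1.0, -0.001], [-0.055, 0.001, -0.998]]
force: [0.5, -0.2, 10.5]
gripper_width: 13.2
finger_force: 79.9
```

Emit:
{"op": "drive_tool", "data": {"rows": "0 0 0 0.5 0 0 0;0 0 0 0.5 0 0 0;0 0 0 0 0 0 0;0 0 0 0 0 0 0;0 0 0 0 0 0 0;0 0 0 0 0 0 0;0 0 0 0 0 0 0;0 0 0 0 0 0 0"}}

```text
time: 26.85
tool_pos: [475.9, -240.4, 108.7]
tcp_rot: [[0.998, 0.001, -0.055], [0.001, -1.0, -0.001], [-0.055, 0.001, -0.998]]
force: [0.3, 0.8, 11.0]
gripper_width: 12.9
finger_force: 80.0
```

Emit:
{"op": "drive_tool", "data": {"rows": "0 0 0 0.5 0 0 0;0 0 0 0 0 0 0;0 0 0 0 0 0 0;0 0 0 0 0 0 0;0 0 0 0 0 0 0;0 0 0 0 0 0 0;0 0 0 0 0 0 0;0 0 0 0 0 0 0"}}

```text
time: 27.85
tool_pos: [476.0, -240.4, 108.5]
tcp_rot: [[0.998, 0.001, -0.055], [0.001, -1.0, -0.001], [-0.055, 0.001, -0.998]]
force: [-0.7, 0.5, 14.8]
gripper_width: 13.1
finger_force: 80.6
```

Emit:
{"op": "drive_tool", "data": {"rows": "0 0 0 0.5 0 0 0;0 0 0 0 0 0 0;0 0 0 0 0 0 0;0 0 0 0 0 0 0;0 0 0 0 0 0 0;0 0 0 0 0 0 0;0 0 0 0 0 0 0;0 0 0 0 0 0 0"}}

```text
time: 28.85
tool_pos: [476.2, -240.4, 108.4]
tcp_rot: [[0.999, 0.001, -0.054], [0.001, -1.0, -0.001], [-0.054, 0.001, -0.999]]
force: [-2.1, 1.7, 22.0]
gripper_width: 13.1
finger_force: 81.5
```

Emit:
{"op": "drive_tool", "data": {"rows": "0 0 0 0.3 0 0 0;0 0 0 0 0 0 0;0 0 0 0 0 0 0;0 0 0 0 0 0 0;0 0 0 0 0 0 0;0 0 0 0 0 0 0;0 0 0 0 0 0 0;0 0 0 0 0 0 0"}}

```text
time: 29.85
tool_pos: [476.3, -240.5, 108.3]
tcp_rot: [[0.999, 0.001, -0.054], [0.001, -1.0, -0.001], [-0.054, 0.001, -0.999]]
force: [-3.2, 2.5, 26.1]
gripper_width: 13.2
finger_force: 82.0
```

Firmly bottomed: 26 N with no further travel, after about 3 mm of bedding. Unload, open, retreat.

Emit:
{"op": "drive_tool", "data": {"rows": "0 0 0 -0.5 0 0 0;0 0 0 -0.5 0 0 0;0 0 0 0 0 0 0;1 0 0 0 0 0 0;1 0 0 0 0 0 0;1 0 0 0 0 0 0;1 0 0 0 0 0 0;1 0 0 0 0 0 0"}}

```text
time: 30.85
tool_pos: [475.6, -240.3, 107.8]
tcp_rot: [[0.998, 0.001, -0.056], [0.001, -1.0, -0.001], [-0.056, 0.0, -0.998]]
force: [-0.4, -0.1, 0.2]
gripper_width: 85.3
finger_force: 0.0
```

Emit:
{"op": "drive_tool", "data": {"rows": "1 -0.5 0 -10 0 0 0;1 -1 0 -20 0 0 0;1 -2 0 -35 0 0 0;1 -2 0 -40 0 0 0;1 -2 0 -40 0 0 0;1 0 -40 0 0 0 0;1 0 -45 0 0 0 0;1 0 -45 0 0 0 0"}}

```text
time: 31.85
tool_pos: [476.0, -108.8, 253.9]
tcp_rot: [[0.998, 0.0, -0.055], [0.0, -1.0, -0.001], [-0.055, 0.001, -0.998]]
force: [0.8, -0.3, 0.4]
gripper_width: 85.1
finger_force: 0.0
```

```bash
python3 - <<'E'
from h import *
a,_=snap('scene','s9');b,_=snap('top','t9'); s=sensors.observe();print(s['tool_pos'].round(1),s['force'].round(1))
c=[cv2.resize(a[115:215,285:385],None,fx=4,fy=4,interpolation=2),cv2.resize(b[150:250,315:415],None,fx=4,fy=4,interpolation=2)]
cv2.imwrite('pics/c9.png',np.clip(np.hstack(c)*1.4,0,255).astype(np.uint8)[:,:,::-1])
P=world('scene',np.load('s9.npz')['d']).reshape(-1,3);Q=world('top',np.load('t9.npz')['d']).reshape(-1,3)
for X in(P,Q):
    m=(X[:,0]>405)&(X[:,0]<485)&(abs(X[:,1]+240)<25)&(X[:,2]>135)&(X[:,2]<175);B=X[m]
    if len(B)>4: print(len(B),B.mean(0).round(1),'top z',np.percentile(B[:,2],90).round(1)); u=np.linalg.svd(B[:,:2]-B[:,:2].mean(0),full_matrices=False)[2][0];print('ang',np.degrees(np.arctan2(u[1],u[0])).round(1))
E
```

```text
[ 476.3 -105.6  254. ] [ 0.  -1.   0.6]
121 [ 442.2 -234.4  148.5] top z 156.2
ang 177.6
```

View pics/c9.png

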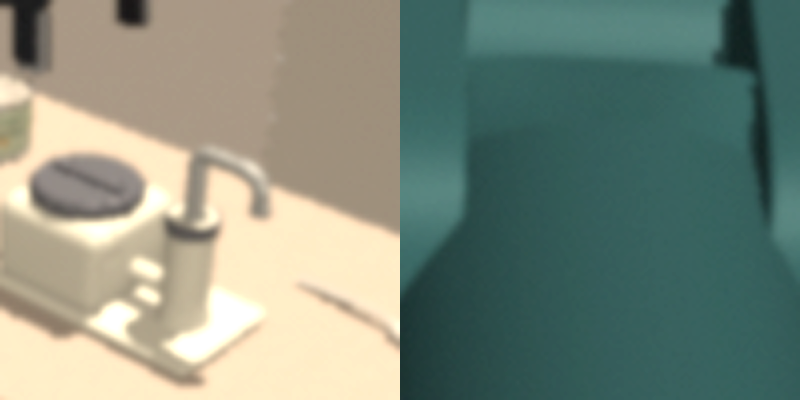

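The spout stands upright in the tower at crop (190,190). Its top is at z = 156, so it is about 45 mm deep, and the nozzle at (262,210) points out over the front; the arm is clear.

```bash
python3 -c "
from bench import job_done
print(job_done())"
```

```text
the job is handed in; nothing more can be done
None
```

The job is handed in after about 32 s on the robot clock: the dust plug lies on the worktop, and the spout is pushed past the seal and firmly bottomed at 26 N, nozzle over the front. The gripper is open and clear, and the glass and mug were not touched.

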